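Hang a second dip basket on the draining hook

TASK

Hang the dip basket that stands on the bench on the draining hook, in front of the basket already hanging there: pass its eye over the upturned tip, lower it onto the bar, then slide it slowly back along the bar (a centimetre a second, so as not to knock) until it has pushed the hanging basket home against the clamped stop, and bear on it there for a moment with a light, steady push (about 5 to 10 N, never as much as 15). Leave both baskets hanging one right against the other, without lifting, tipping or knocking off the first, and leave the other glassware alone.

Things in the scene. Friction and masses are not known exactly. Their poses are not given: they have to be found in the camera images.
- spare: The loose basket on the bench: rigid steel, about 0.18 kg (varies), alike front and back. Origin: centre of its underside; z up, x along the tunnel of its eye, y across. From the underside up: slim open basket 32 (x) by 70 (y) by 45 tall, narrow neck, rectangular eye 62 to 101 up, grey grip block 101 to 137 up.
- spare_eye (a point): The loose basket's eye: a sleeve 40 long in x, 32 wide outside, open at both x ends; inside 24 wide (y) and 30 high. This point is the middle of the underside of its ceiling (the face that rests on the bar), 96 above the basket's origin; the ceiling is 5 thick.
- spare_grip (a point): Centre of the loose basket's upright grip block, 119 above its origin: 18 (x) by 24 (y) by 36 tall. Pinch it from above across its 24 mm, along y.
- hung: The basket already hanging on the bar by its eye: same shape, size, origin and axes as the loose one, mass about 0.18 kg. Its eye starts 4 to 45 mm in front of the stop; it slides on the bar with light friction (under 3 N). Steel on steel: touching it at much over 20 mm/s is already a knock of more than 15 N.
- hook: Fixed steel draining stand. Origin on the bench below the front face of its post (20 deep behind it, 30 wide, 196 tall); z up; the bar runs from the post along -x, 165 long. Foot: drip tray x -215 to 35, y -70 to 70, 14 tall. Baskets hang with undersides 89 above the bench.
- hook_bar (a point): Middle of the bar's flat top face, 80 in front of the post and 185 above the bench. Bar 12 wide, 8 thick. A stop block (16 along the bar, 36 wide, 34 tall) is clamped rigidly round it behind the hung basket; its place is not measured: front face somewhere 25 to 50 in front of the post. The hung basket's eye meets it when home.
- hook_tip (a point): Top of the bar's upturned end, which is 8 long (157 to 165 in front of the post), 12 wide and rises 10 above the bar's top face. Axes as the stand's: +x points along the bar to the post.
- reagent: Bystander: amber reagent bottle, 52 diameter, 110 tall, origin under its centre.
- vial_jar: Bystander: small glass jar with white cap, 44 diameter, 55 tall, origin under its centre.
- beaker: Bystander: open glass beaker, 66 diameter, 80 tall, origin under its centre.
Mind the look-alikes: they are no part of the job. What is shaped like the spare but red is not meant.

How it is judged:
On the way, in this order (a step that is already met when the one before it is completed fails the run):
1. the loose basket's eye is passed over the hook's upturned tip (z of spare in the frame of hook between 0.083 and 0.113 m and y of spare in the frame of hook between -0.012 and 0.012 m and x of spare in the frame of hook above -0.183 m), for 0.1 s.
2. with both down on the bar, the second basket bears on the first (over 4 N for 0.2 s) (z of spare in the frame of hook between 0.083 and 0.095 m and y of spare in the frame of hook between -0.012 and 0.012 m and z of hung in the frame of hook between 0.083 and 0.095 m and y of hung in the frame of hook between -0.012 and 0.012 m and contact force between spare and hung above 4 N), for 0.2 s.
At the end, for the whole second after the job is handed in: Both baskets hang still and upright (0.12 rad) on the bar by their eyes, undersides 84-94 mm up, within 12 mm of the bar sideways; the second in front, behind the tip, in line within 0.3 rad, origins under 46 mm apart (eyes touching within 5 mm); the first pushed back from where it hung (z of spare in the frame of hook between 0.084 and 0.094 m and y of spare in the frame of hook between -0.012 and 0.012 m and z of hung in the frame of hook between 0.084 and 0.094 m and y of hung in the frame of hook between -0.012 and 0.012 m and horizontal distance between spare and hung below 0.046 m and distance of hung from where it was at the start of the episode above 0.002 m and x of spare in the frame of hook between -0.137 and -0.08 m and angle between the x axis of spare and the x axis of hook, either way round below 0.3 rad and angle between each of spare, hung's own z axis and vertical below 0.12 rad and linear speed of each of spare, hung below 0.03 m/s).
It fails at once if the first basket is pushed by the second with more than 15 N (contact force between spare and hung above 15 N).
It fails at once if the second basket is pressed on the stand with more than 60 N (contact force between spare and hook above 60 N).
It fails at once if the gripper pushes the first basket with more than 15 N (contact force between the fingers and hung above 15 N).
It fails at once if the first basket is lifted, tipped or knocked off the bar (z of hung in the frame of hook below 0.079 m or z of hung in the frame of hook above 0.103 m or angle between hung's own z axis and vertical above 0.35 rad).
It fails at once if a bystander is displaced by more than 15 mm (distance of any of reagent, vial_jar, beaker from where it was at the start of the episode above 0.015 m).
It also fails if it takes over 67 s, if anything falls off the work surface, if the arm or the gripper's body presses on something with over 40 N, if the wrist force passes 120 N, or if a joint passes its speed limit or range.

ROBOT

A 6-joint arm with a two-finger parallel gripper is mounted at the origin on the work surface. World frame = base frame: x ahead of the robot, y to its left, z up, the work surface at z = 0. Lengths are in m, angles in rad, forces in N, time in s.
With the tool pointing down it reaches from about 0.35 to 0.875 m from the base axis. Payload 4.2 kg.
Tool frame: the origin (TCP) lies midway between the tips of the shut fingers; the grasp point (between the pads) lies 19 mm behind it; z points along the fingers, y is the direction in which the jaws open and shut (so a half turn about z gives the same grasp; the last joint's range is limited). The gripper opens to 87 mm and grips with 3 to 60 N. Pads are 19 mm wide; open, the fingers measure 117 mm over their backs; the gripper's body (75 mm by 190 mm) begins 51 mm behind the grasp point.
Start: joints at [-0.929, 0.385, 0.008, 0, -1.194, -0.259], TCP at [0.233, -0.58, 0.192] pointing down, gripper open.
Joint ranges: [-3.14, 3.14], [-1.21, 2.06], [-1.07, 1.41], [-3.16, 2.05], [-2.99, -0.16], [-3.1, 3.1]. Speed limits (rad/s): [2.79, 2.79, 3.14, 3.14, 3.14, 3.14].

INTERFACE

Orientations are given as a rotation vector (axis times angle).
In Python, from cell import env gives the robot as it stands.
- The arm moves only by the tool drive_tool, never from a script. Its argument "motion" is a list of rows, each a list of 2 entries, a list of its own where there are three numbers: the shift along the tool's x, y, z in cm, then the turn about the tool's z in degrees. In form: [[[x, y, z], spin], ...]. A call has 1 to 12 rows; each row shifts and turns the commanded pose from where the row before left it, along the tool's axes as they then stand; what a row does not reach is not made up. A row lasts 1/12 s, in which the tool goes at most 41.7 mm and 7.16 degrees, less where a joint would pass 70% of its speed; a pose out of reach is approached as far as the arm can. A call with a gripper value outside its range is refused whole. "claw" is the gripper's target within -1 to 1 (shut at 1, half-way at 0, fully open at -1), set as the call begins (left out, the last holds). The fingers move at their own pace and stop on an object; "force" is the grip in N (left out, the last holds). Time passes only in rows, so rows that do not move let the fingers close. It gives the time, the measured TCP pose, the force and the opening at its end, in the units of the state.
- env.get_state(): the state, without advancing time (a new reading comes with each control period).
- env.capture(name): name is "scene" or "top" or "wrist"; returns a dict with "frame" (384x512x3 uint8, red, green, blue), "mtx" (3x3 intrinsics, pixels), "cam_to_world" (4x4, takes a point from camera to world coordinates). Camera axes: x right, y up, looking along -z (the intrinsics and any distortion apply to the point x, -y, -z); pixel columns grow to the right and rows downward; lengths in m; the calibration is good to about 2 mm. A picture is of the moment at which its call begins. There is no depth.
- env.hand_in(): hands the job in, once; it reports no verdict.
The state is a dict: "time": time; "joint_positions": joint angles; "dq": joint speeds; "effort": joint torques, N m; "position": TCP position; "tcp_rot": TCP orientation; "force": force on the tool from outside, world axes, zero at the start; "wrist_torque": the same for the moment, N m; "finger_gap": opening from 0.0 (shut) to 1.0 (fully open).
Only numpy, scipy, OpenCV 4.12 (cv2) and the standard library are available. Lean on these libraries where they do the work, as an engineer would, in place of code of your own. Each camera call takes 0.05 s, during which the arm holds its last target. There are 200 camera calls.

## Working session

There is one attempt and no reset: what is moved stays moved. The work goes in short steps, Python scripts to look and compute and a tool call to move; the robot and the scene stay as the last step left them, time stands still between calls to the robot, and variables do not carry over. Pictures are saved under pics/ and viewed, about 8 in all and at most 12, crops included, and the job is handed in when it is done.

Besides the shell and the picture viewer there is one more tool, called after ">>>" as name([rows], argument=value, ...), one row to a line, values as JSON. drive_tool: Moves the arm, as the interface text tells. Its arguments: {"type":"object","properties":{"motion":{"type":"array","items":{"type":"array"}},"claw":{"type":"number"},"force":{"type":"number"}},"required":["motion"]}

```bash
mkdir -p pics; cat > h.py <<'E'
import numpy as np,cv2,json
from cell import env
def cap(n,f):
    c=env.capture(n); cv2.imwrite(f'pics/{f}.png',c['frame'][:,:,::-1]); np.savez(f'pics/{f}.npz',K=c['mtx'],T=c['cam_to_world'],im=c['frame'],**{k:v for k,v in c.items() if k not in('frame','mtx','cam_to_world') and not isinstance(v,(str,dict))}); return c
def ray(f,u,v):
    d=np.load(f'pics/{f}.npz'); K,T=d['K'],d['T']; p=np.linalg.inv(K)@[u,v,1]; r=T[:3,:3]@[p[0],-p[1],-p[2]]; return T[:3,3],r
def atz(f,u,v,z):
    o,r=ray(f,u,v); return o+r*(z-o[2])/r[2]
def proj(f,P):
    d=np.load(f'pics/{f}.npz'); K,T=d['K'],d['T']; p=np.linalg.inv(T)@np.append(P,1); q=K@[p[0],-p[1],-p[2]]; return q[:2]/q[2]
def tri(obs):
    A=np.zeros((3,3));b=np.zeros(3)
    for f,u,v in obs:
        o,r=ray(f,u,v); r=r/np.linalg.norm(r); M=np.eye(3)-np.outer(r,r); A+=M;b+=M@o
    return np.linalg.solve(A,b)
E
python3 - <<'E'
from h import *
for n in('scene','top'):
    c=cap(n,n+'0'); print(n,c.keys(),c['cam_to_world'].round(3).tolist(),c['mtx'].tolist())
a=np.hstack([cv2.imread('pics/scene0.png'),cv2.imread('pics/top0.png')]); 
for n in('scene','top'): cv2.imwrite(f'pics/{n}0b.png',cv2.resize(cv2.imread(f'pics/{n}0.png'),(800,600),interpolation=cv2.INTER_CUBIC))
print(env.get_state())
E
```

```text
scene dict_keys(['frame', 'mtx', 'cam_to_world']) [[0.031, -0.838, 0.545, 1.135], [0.999, 0.018, -0.03, -0.039], [0.015, 0.546, 0.838, 1.0], [0.0, 0.0, 0.0, 1.0]] [[393.96682952974436, 0.0, 252.62859359212877], [0.0, 393.96682952974436, 195.1514896449393], [0.0, 0.0, 1.0]]
top dict_keys(['frame', 'mtx', 'cam_to_world']) [[0.008, 0.989, -0.149, 0.431], [-1.0, 0.004, -0.022, -0.026], [-0.021, 0.15, 0.989, 0.907], [0.0, 0.0, 0.0, 1.0]] [[348.67962085444714, 0.0, 252.70317329915898], [0.0, 348.67962085444714, 191.30006598323976], [0.0, 0.0, 1.0]]
{'time': 0.1, 'joint_positions': array([-9.29407660e-01,  3.85455563e-01,  6.78372402e-03, -4.31581256e-04,
       -1.19402104e+00, -2.58591777e-01]), 'dq': array([-6.26343274e-05, -1.27248344e-03,  2.17637793e-03, -2.88541585e-04,
       -7.88199284e-04,  1.33884607e-03]), 'effort': array([-2.43353279e-04, -3.91690814e+01,  1.87933445e+01,  4.23194736e+00,
        1.34401731e-02, -7.62515538e-05]), 'position': array([ 0.2332327 , -0.57920976,  0.19139242]), 'tcp_rot': array([ 5.97297519e-01, -3.08381550e+00, -2.95617757e-03]), 'force': array([ 0.00892211,  0.6672905 , -0.13909971]), 'wrist_torque': array([ 0.01424602,  0.01926547, -0.01210724]), 'finger_gap': 1.0017167951049355}
```

View pics/scene0b.png

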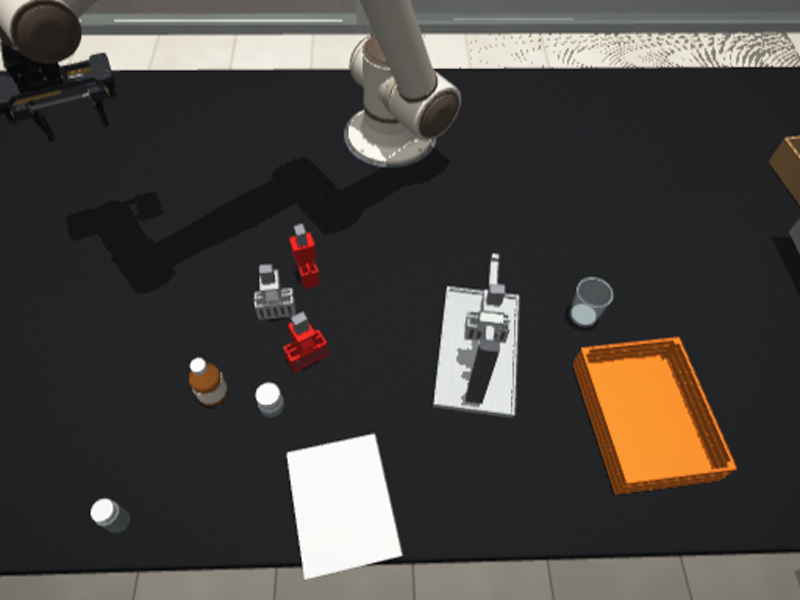

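View pics/top0b.png

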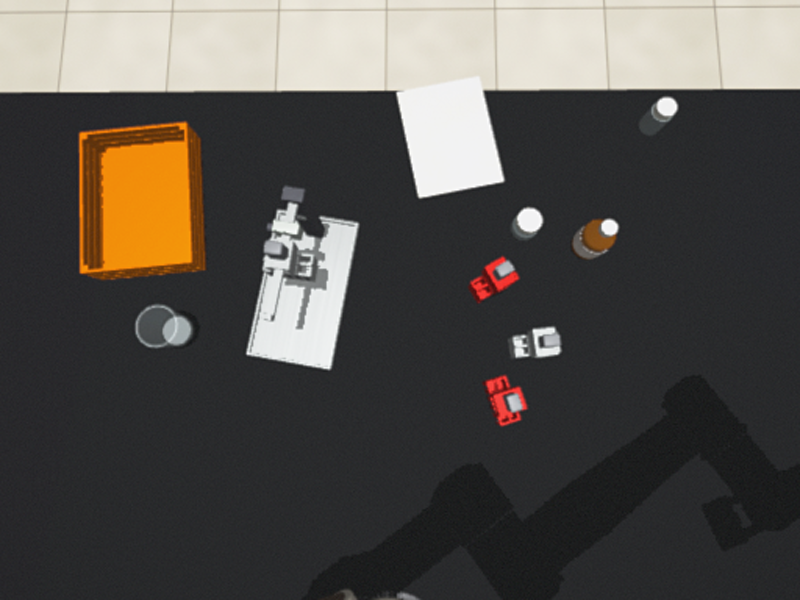

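The pictures show the candidates for the loose basket: grey at scene (270,290) / top (540,343), and red look-alikes at scene (303,255) and (305,342). The hung basket is at scene (488,310), on the stand. I choose the grey one and check it in close crops.

```bash
python3 - <<'E'
from h import *
def crop(f,u,v,w,h,s):
    im=cv2.imread(f'pics/{f}.png')[v:v+h,u:u+w]; im=cv2.resize(im,None,fx=s,fy=s,interpolation=cv2.INTER_CUBIC)
    st=10
    for x in range((u//st+1)*st,u+w,st): cv2.line(im,((x-u)*s,0),((x-u)*s,6),(0,255,255),1);cv2.putText(im,str(x),((x-u)*s-9,16),0,.33,(0,255,255),1)
    for y in range((v//st+1)*st,v+h,st): cv2.line(im,(0,(y-v)*s),(6,(y-v)*s),(0,255,255),1);cv2.putText(im,str(y),(8,(y-v)*s+3),0,.33,(0,255,255),1)
    return im
# hook crops
a=crop('scene0',275,155,66,100,6); b=crop('top0',155,112,66,100,6); cv2.imwrite('pics/c1.png',np.hstack([a,b]))
a=crop('scene0',150,160,50,50,8); b=crop('top0',318,195,50,50,8); cv2.imwrite('pics/c2.png',np.hstack([a,b]))
E
```

```text
(no output)
```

View pics/c1.png

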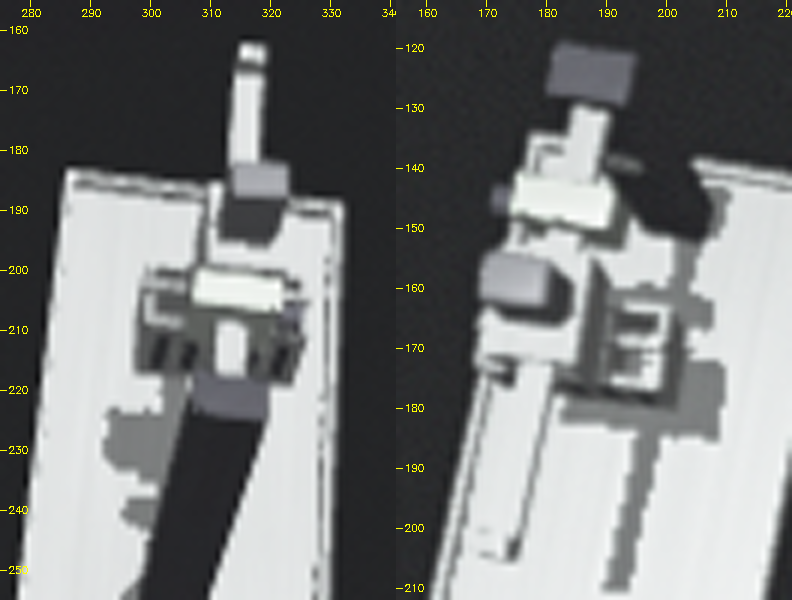

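View pics/c2.png

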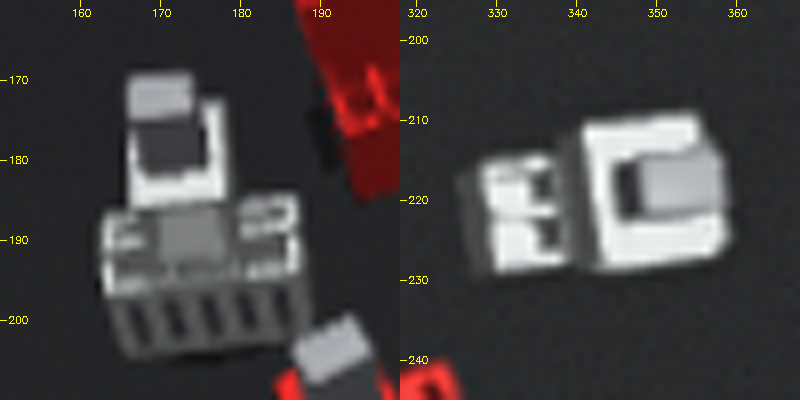

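c2 shows the grey loose basket, the right one: grip top at scene px (169.6,171.6) and top px (352.8,217). c1 shows the stand: tip at scene (317,163), hung grip at (318,185), stop (314,203), post top (313,221). Next I fit the poses.

```bash
cat > fit.py <<'E'
from h import *
from scipy.optimize import least_squares
def fit(pts,x0,fixyaw=None,show=True):
    # pts: (cam,u,v,[x,y,z])
    def f(p):
        c,s=np.cos(p[2]),np.sin(p[2]); return np.concatenate([proj(k,[p[0]+c*q[0]-s*q[1],p[1]+s*q[0]+c*q[1],q[2]])-[u,v] for k,u,v,q in pts])
    r=least_squares(f,x0,loss='soft_l1'); 
    if show: print(r.x.round(4),'deg',np.degrees(r.x[2]).round(2)); print(f(r.x).reshape(-1,2).round(1).tolist())
    return r.x
E
python3 - <<'E'
from fit import *
z=lambda f,x,y,u0,v0,s,off=0:(f,(x-off+.5)/s-.5+u0,(y+.5)/s-.5+v0)
S=lambda x,y:z('scene0',x,y,150,160,8); T=lambda x,y:z('top0',x,y,318,195,8,400)
g=.137;e=.101
sp=[(*S(160,96),[0,0,g]),(*T(682,180),[0,0,g]),(*S(128,206),[.02,-.016,e]),(*S(227,199),[.02,.016,e]),(*S(225,98),[-.02,.016,e]),
(*T(583,122),[.02,.016,e]),(*T(697,112),[.02,-.016,e]),(*T(728,245),[-.02,-.016,e]),(*T(600,270),[-.02,.016,e])]
fit(sp,[.4,-.2,0])
S=lambda x,y:z('scene0',x,y,275,155,6); T=lambda x,y:z('top0',x,y,155,112,6,396)
B=lambda f,x,y:z(f,x,y,0,0,1.5625)
t=.014
hk=[(*S(68,170),[-.215,-.07,t]),(*S(343,203),[-.215,.07,t]),(*B('scene0',435,405),[.035,-.07,t]),(*B('scene0',514,415),[.035,.07,t]),
(*B('top0',358,222),[.035,-.07,t]),(*B('top0',247,353),[-.215,.07,t]),(*B('top0',330,369),[-.215,-.07,t]),
(*S(253,50),[-.161,0,.195]),(*S(230,397),[.01,0,.196]),(*T(592,74),[.01,0,.196])]
h=fit(hk,[.6,.2,0])
np.save('hook.npy',h)
P=tri([S(258,180),T(515,280)]);print('hung grip top tri',P)
c,s=np.cos(h[2]),np.sin(h[2]); d=P[:2]-h[:2]; print('in hook',c*d[0]+s*d[1],-s*d[0]+c*d[1])
P=tri([S(237,290),T(563,203)]);d=P[:2]-h[:2]; print('stop',P,c*d[0]+s*d[1],-s*d[0]+c*d[1])
E
```

```text
[ 0.4914 -0.2305  0.1211] deg 6.94
[[0.3, -0.1], [0.4, -0.2], [0.8, 0.3], [0.1, -0.1], [-0.3, 0.9], [0.4, 0.5], [-0.0, 0.1], [-1.2, 0.8], [0.9, -0.7]]
[ 0.6748  0.1316 -0.1674] deg -9.59
[[-0.2, 0.2], [0.0, 0.3], [-0.8, -0.9], [0.5, -0.4], [0.3, 0.1], [-0.1, 0.4], [0.1, -0.3], [0.1, 0.4], [0.6, -0.4], [0.1, -0.7]]
hung grip top tri [0.6012442  0.14665777 0.22251038]
in hook -0.07506458607942768 0.0026204105326246754
stop [0.63598057 0.13798464 0.19506826] -0.039368582673131286 -0.00014258685930105576
```

```bash
cat >> h.py <<'E'
from scipy.spatial.transform import Rotation as Rn
def goto(P,yawx):
    s=env.get_state(); R=Rn.from_rotvec(s['tcp_rot']).as_matrix(); a=np.degrees(np.arctan2(R[1,0],R[0,0])); sp=-((yawx-a+180)%360-180)
    y=np.radians(yawx); d=np.array(P)-s['position']; 
    print('t',round(s['time'],2),'F',s['force'].round(2),'pos',s['position'].round(4),'yaw',a.round(2),'tilt',R[:,2].round(4),'gap',s['finger_gap'].__round__(3))
    print('spin first',sp.round(2),'then shift cm',(100*np.array([np.cos(y)*d[0]+np.sin(y)*d[1],np.sin(y)*d[0]-np.cos(y)*d[1],-d[2]])).round(2))
E
python3 - <<'E'
from h import *
goto([.491,-.2305,.25],180+6.94)
B=lambda f,x,y:((f,x/1.5625,y/1.5625))
print('reds',[tri([B('scene0',*a),B('top0',*b)]).round(3) for a,b in [((301,230),(514,402)),((302,322),(505,268))]])
E
```

```text
t 0.1 F [ 0.01  0.67 -0.14] pos [ 0.2332 -0.5792  0.1914] yaw -158.08 tilt [-8.0e-04  1.8e-03 -1.0e+00] gap 1.002
spin first 14.98 then shift cm [-29.8   31.5   -5.86]
reds [array([ 0.404, -0.175,  0.133]), array([ 0.595, -0.166,  0.125])]
```

>>> drive_tool([
  [[0, 0, -2], 5],
  [[0, 0, -2], 5],
  [[0, 0, -1.9], 5],
  [[-3.3, 3.5, 0], 0],
  [[-3.3, 3.5, 0], 0],
  [[-3.3, 3.5, 0], 0],
  [[-3.3, 3.5, 0], 0],
  [[-3.3, 3.5, 0], 0],
  [[-3.3, 3.5, 0], 0],
], claw=0.2)

```text
time: 0.85
position: [0.3823, -0.3765, 0.251]
tcp_rot: [0.189, -3.135, -0.001]
force: [0.9, 0.6, -0.1]
finger_gap: 0.443
```

>>> drive_tool([
  [[-2.5, 2.6, 0], 0],
  [[-2.5, 2.6, 0], 0],
  [[-2.5, 2.6, 0], 0],
  [[-2.5, 2.7, 0], 0],
  [[0, 0, 0], 0],
  [[0, 0, 0], 0],
])

```text
time: 1.35
position: [0.4691, -0.2605, 0.2508]
tcp_rot: [0.195, -3.134, -0.001]
force: [-0.4, 0.2, 0.3]
finger_gap: 0.399
```

```bash
python3 - <<'E'
from h import *
cap('wrist','w1'); goto([.491,-.2305,.12],186.94)
d=np.load('pics/w1.npz'); print(d['T'].round(3).tolist(),d['K'][0,0])
print([proj('w1',p).round(1) for p in ([.491,-.2305,.137],[.491,-.2305,.1])])
cv2.imwrite('pics/w1b.png',cv2.resize(cv2.imread('pics/w1.png'),(768,576),interpolation=cv2.INTER_CUBIC))
E
```

```text
t 1.4 F [-0.11  0.03  0.21] pos [ 0.4684 -0.2615  0.2509] yaw -172.97 tilt [-1.1e-03  3.0e-04 -1.0e+00] gap 0.398
spin first 0.09 then shift cm [-2.62  2.8  13.09]
[[-0.124, -0.957, -0.261, 0.399], [0.992, -0.119, -0.033, -0.271], [0.0, -0.264, 0.965, 0.445], [0.0, 0.0, 0.0, 1.0]] 282.99342811586916
[array([278.7, 198.6]), array([276.2, 189.8])]
```

View pics/w1b.png

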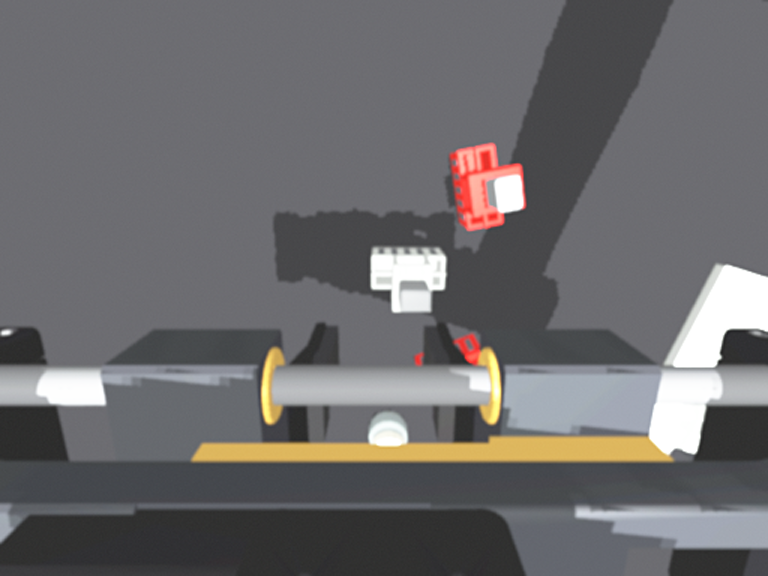

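Wrist view: grip top at (416,298)/1.5 = (277,198.5), predicted (278.7,198.6). That agrees within 2 mm, so I shift y by about −1.5 mm and descend.

>>> drive_tool([
  [[-0.9, 0.9, 1.5], 0],
  [[-0.9, 0.9, 1.5], 0],
  [[-0.8, 0.86, 1.5], 0],
  [[0, 0, 2], 0],
  [[0, 0, 2], 0],
  [[0, 0, 1.5], 0],
  [[0, 0, 1], 0],
  [[0, 0, 0], 0],
  [[0, 0, 0], 0],
], claw=0)

```text
time: 2.15
position: [0.4906, -0.2335, 0.1414]
tcp_rot: [0.188, -3.135, 0.001]
force: [1.1, -0.3, 1.3]
finger_gap: 0.502
```

```bash
python3 - <<'E'
from h import *
cap('wrist','w2'); goto([.491,-.232,.106],187)
print([proj('w2',p).round(1) for p in ([.491,-.232,.137],[.491,-.232,.1])])
cv2.imwrite('pics/w2b.png',cv2.resize(cv2.imread('pics/w2.png')[130:300,150:390],None,fx=3,fy=3,interpolation=cv2.INTER_CUBIC))
E
```

```text
t 2.2 F [0.74 0.29 0.39] pos [ 0.4912 -0.2335  0.1422] yaw -173.11 tilt [ 1.2e-03 -7.0e-04 -1.0e+00] gap 0.498
spin first -0.11 then shift cm [0.01 0.15 3.62]
[array([257.7, 210.6]), array([257.1, 196.1])]
```

View pics/w2b.png

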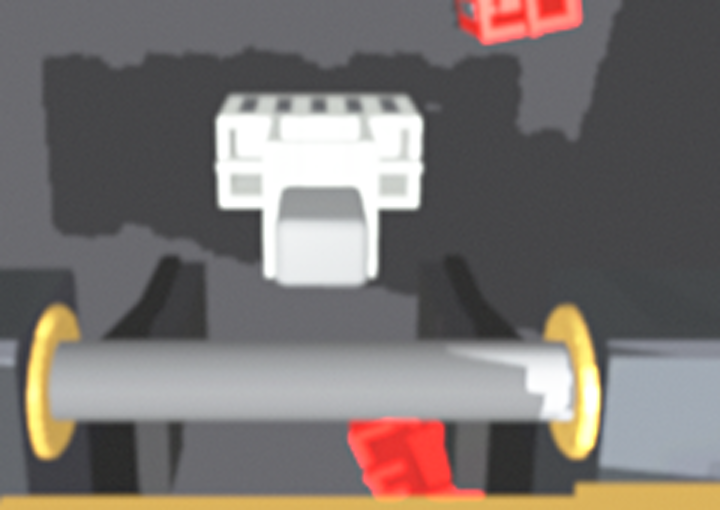

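Wrist crop: the grip block is aligned with the jaws, centre about (257,214). It needs about 2 mm in +y and 1 mm in +x. Now descend and pinch.

>>> drive_tool([
  [[-0.1, 0.18, 1.2], 0],
  [[0, 0, 1.2], 0],
  [[0, 0, 1.2], 0],
  [[0, 0, 0], 0],
  [[0, 0, 0], 0],
])

```text
time: 2.62
position: [0.4921, -0.2311, 0.1062]
tcp_rot: [-0.19, 3.135, -0.001]
force: [0.8, -0.1, 0.2]
finger_gap: 0.501
```

>>> drive_tool([
  [[0, 0, 0], 0],
  [[0, 0, 0], 0],
  [[0, 0, 0], 0],
  [[0, 0, 0], 0],
  [[0, 0, 0], 0],
  [[0, 0, 0], 0],
  [[0, 0, 0], 0],
  [[0, 0, 0], 0],
], claw=1, force=55)

```text
time: 3.28
position: [0.4942, -0.231, 0.1091]
tcp_rot: [-0.192, 3.13, -0.004]
force: [-2.1, 3.8, 15.0]
finger_gap: 0.028
```

```bash
python3 - <<'E'
from h import *
goto([.491,-.232,.106],187)
E
```

```text
t 3.28 F [-2.05  3.79 14.99] pos [ 0.4942 -0.231   0.1091] yaw -172.97 tilt [ 0.0059 -0.002  -1.    ] gap 0.028
spin first 0.03 then shift cm [ 0.33 -0.06  0.31]
```

The gap is 0.028, so the fingers missed the block. I'll look.

```bash
python3 - <<'E'
from h import *
cap('wrist','w3');cap('scene','s3');cap('top','t3')
f=lambda n,a,b,c,d:cv2.resize(cv2.imread(f'pics/{n}.png')[b:d,a:c],(390,290),interpolation=cv2.INTER_CUBIC)
cv2.imwrite('pics/m3.png',np.vstack([np.hstack([f('w3',150,130,390,300),f('s3',120,110,255,210)]),np.hstack([f('t3',280,150,415,250),f('t3',200,100,470,300)])]))
print(env.get_state()['finger_gap'],[proj(n,[.493,-.232,.137]).round(1) for n in('w3','s3','t3')])
E
```

```text
0.008902737416871694 [array([254.7, 225.5]), array([169.3, 171.9]), array([353.9, 216.2])]
```

View pics/m3.png

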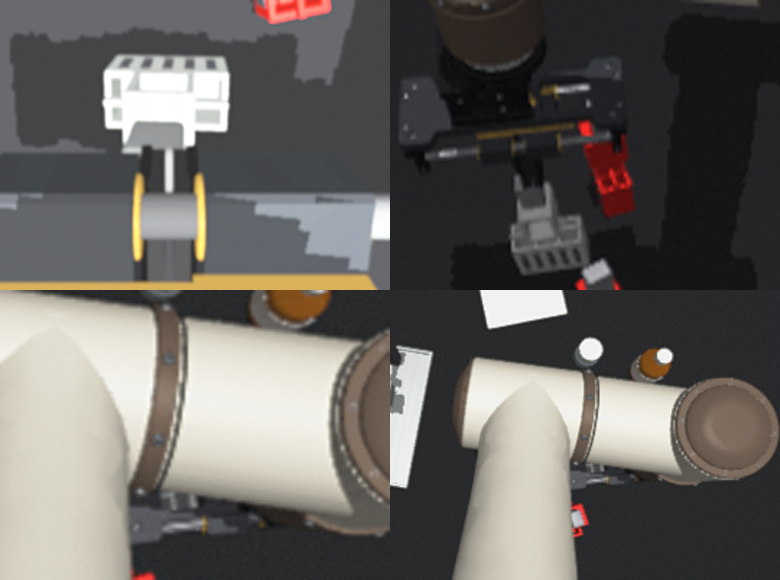

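```bash
python3 - <<'E'
from h import *
p=env.get_state()['position'];print(p, proj('w3',p), proj('w3',p+[0,0,.02]),proj('w3',p+[-.0095,0,0]))
print('w1',atz('w1',276.8,198.5,.137),'w2',atz('w2',257.0,214,.137),'scene',atz('scene0',169.56,171.56,.137),'top',atz('top0',352.8,217.06,.137))
cv2.imwrite('pics/w3b.png',cv2.resize(cv2.imread('pics/w3.png')[140:260,180:340],None,fx=5,fy=5,interpolation=cv2.INTER_CUBIC))
E
```

```text
[ 0.49440527 -0.23107594  0.10933416] [255.71537765 212.2701038 ] [255.84364772 222.96061273] [257.3553933 199.9228901]
w1 [ 0.49117886 -0.23265459  0.137     ] w2 [ 0.49371544 -0.23218202  0.137     ] scene [ 0.49184333 -0.23130686  0.137     ] top [ 0.49108154 -0.22955296  0.137     ]
```

View pics/w3b.png

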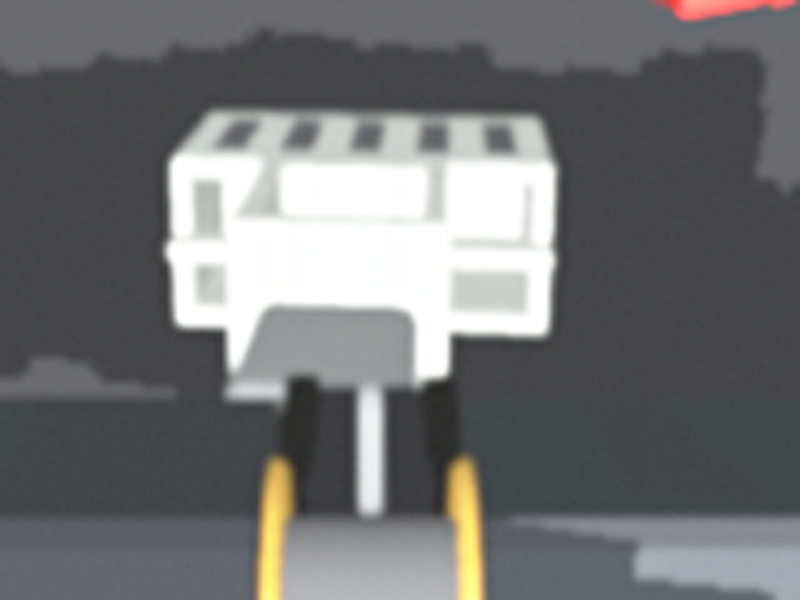

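```bash
python3 - <<'E'
from fit import *
def Z(n,x,y,u0,v0,s):return (n,(x+.5)/s-.5+u0,(y+.5)/s-.5+v0)
W=lambda x,y:Z('w3',x,y,180,140,5)
pts=[(*W(178,328),[.016,-.035,.045]),(*W(548,335),[.016,.035,.045]),(*W(170,158),[-.016,-.035,.045]),(*W(552,160),[-.016,.035,.045])]
p=fit(pts,[.49,-.23,.12])
W2=lambda x,y:Z('w2',x,y,150,130,3)
fit([(*W2(217,208),[.016,-.035,.045]),(*W2(421,208),[.016,.035,.045]),(*W2(217,117),[-.016,-.035,.045]),(*W2(422,117),[-.016,.035,.045]),
(*W2(278,285),[.009,-.012,.137]),(*W2(367,285),[.009,.012,.137])],[.49,-.23,.12])
c,s=np.cos(p[2]),np.sin(p[2])
for q in ([-.009,-.012,.137],[-.009,.012,.137],[-.009,-.012,.101],[-.009,.012,.101],[.009,-.012,.137],[-.02,-.016,.101],[.02,.016,.101]): print(q,((proj('w3',[p[0]+c*q[0]-s*q[1],p[1]+s*q[0]+c*q[1],q[2]])-[180,140])*5).round())
E
```

```text
[ 0.4952 -0.2343  0.1177] deg 6.74
[[0.3, -0.6], [-0.8, -1.7], [0.8, 0.8], [-0.3, 0.8]]
[ 0.4938 -0.2321  0.1196] deg 6.85
[[1.5, -1.1], [-1.3, -1.1], [0.7, -0.0], [-0.6, -0.0], [-1.1, 0.6], [1.0, 0.6]]
[-0.009, -0.012, 0.137] [258. 374.]
[-0.009, 0.012, 0.137] [450. 375.]
[-0.009, -0.012, 0.101] [277. 287.]
[-0.009, 0.012, 0.101] [437. 288.]
[0.009, -0.012, 0.137] [260. 506.]
[-0.02, -0.016, 0.101] [249. 216.]
[0.02, 0.016, 0.101] [460. 467.]
```

```bash
python3 - <<'E'
from h import *
for n,p,o,s,g in (('w2',[.4912,-.2335,.1422],(150,130),3,.0215),('w3',[.4944,-.2311,.1093],(180,140),5,.001)):
  for dz in (0,.01,.02,.03,.05):
    for dx in(-.0095,):
      a=np.radians(7);print(n,dz,[((proj(n,np.array(p)+[dx*np.cos(a)-t*np.sin(a),dx*np.sin(a)+t*np.cos(a),dz])-o)*s).round() for t in(-g,g)])
T=np.load('pics/w2.npz')['T'];print((T[:3,3]-[.4912,-.2335,.1422]).round(3));T=np.load('pics/w3.npz')['T'];print((T[:3,3]-[.4944,-.2311,.1093]).round(3))
print(env.get_state()['force'],env.get_state()['wrist_torque'],env.get_state()['position'])
E
```

```text
w2 0 [array([227., 212.]), array([407., 212.])]
w2 0.01 [array([223., 226.]), array([412., 225.])]
w2 0.02 [array([218., 240.]), array([417., 240.])]
w2 0.03 [array([213., 257.]), array([423., 256.])]
w2 0.05 [array([201., 296.]), array([437., 296.])]
w3 0 [array([372., 299.]), array([386., 299.])]
w3 0.01 [array([372., 322.]), array([386., 322.])]
w3 0.02 [array([371., 347.]), array([387., 347.])]
w3 0.03 [array([371., 374.]), array([388., 374.])]
w3 0.05 [array([371., 440.]), array([390., 440.])]
[-0.071 -0.01   0.193]
[-0.072 -0.01   0.193]
[-1.977967    4.07659623 14.34303655] [ 1.24264281  0.53493531 -0.01070521] [ 0.49440527 -0.23107594  0.10933416]
```

```bash
python3 - <<'E'
from h import *
a=np.radians(112)
for dz in(0,.015,.03,.05): print(dz,[(proj('scene0',np.array([.2332,-.5792,.1914+dz])+t*np.array([np.cos(a),np.sin(a),0]))*1.5625).round() for t in(-.0435,.0435,-.0585,.0585)])
print(env.get_state()['force'])
E
```

```text
0 [array([ 61., 149.]), array([109., 136.]), array([ 52., 151.]), array([117., 134.])]
0.015 [array([ 57., 143.]), array([106., 130.]), array([ 49., 145.]), array([114., 128.])]
0.03 [array([ 54., 136.]), array([103., 124.]), array([ 45., 138.]), array([111., 122.])]
0.05 [array([ 49., 128.]), array([ 99., 115.]), array([ 40., 130.]), array([107., 113.])]
[-1.977967    4.07659623 14.34303655]
```

```bash
python3 - <<'E'
import cv2
cv2.imwrite('pics/f0.png',cv2.resize(cv2.imread('pics/scene0.png')[10:110,0:100],None,fx=6,fy=6,interpolation=cv2.INTER_CUBIC))
E
```

```text
(no output)
```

View pics/f0.png

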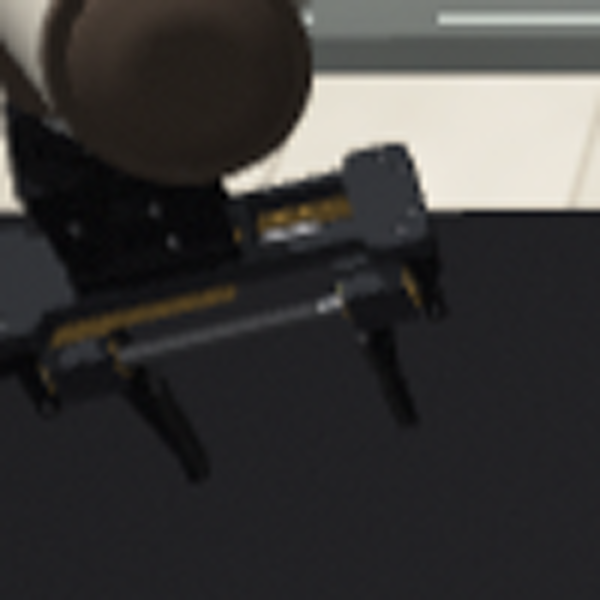

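The evidence agrees. In both the wrist and scene views the fingertips sit about 25–30 mm higher than the reported TCP, so the fingers slipped off the top of the block (+15 N upward). I'll lift, open, recheck and go about 24 mm lower.

>>> drive_tool([
  [[0, 0, -0.7], 0],
  [[0, 0, -0.7], 0],
  [[0, 0, -0.7], 0],
  [[0, 0, 0], 0],
])

```text
time: 3.77
position: [0.4926, -0.2311, 0.1279]
tcp_rot: [-0.19, 3.133, -0.002]
force: [0.9, 0.1, -0.1]
finger_gap: 0.002
```

>>> drive_tool([
  [[0, 0, 0], 0],
  [[0, 0, 0], 0],
  [[0, 0, 0], 0],
  [[0, 0, 0], 0],
  [[0, 0, 0], 0],
], claw=0)

```text
time: 4.18
position: [0.4915, -0.2307, 0.126]
tcp_rot: [0.19, -3.135, -0.0]
force: [0.6, -0.3, 0.6]
finger_gap: 0.301
```

```bash
python3 - <<'E'
from h import *
cap('wrist','w4'); goto([.494,-.232,.082],187)
cv2.imwrite('pics/w4b.png',cv2.resize(cv2.imread('pics/w4.png')[130:300,150:390],None,fx=3,fy=3,interpolation=cv2.INTER_CUBIC))
E
```

```text
t 4.23 F [-0.27  0.14 -0.28] pos [ 0.4916 -0.2307  0.126 ] yaw -173.07 tilt [-7.e-04  1.e-04 -1.e+00] gap 0.344
spin first -0.07 then shift cm [-0.23 -0.16  4.4 ]
```

View pics/w4b.png

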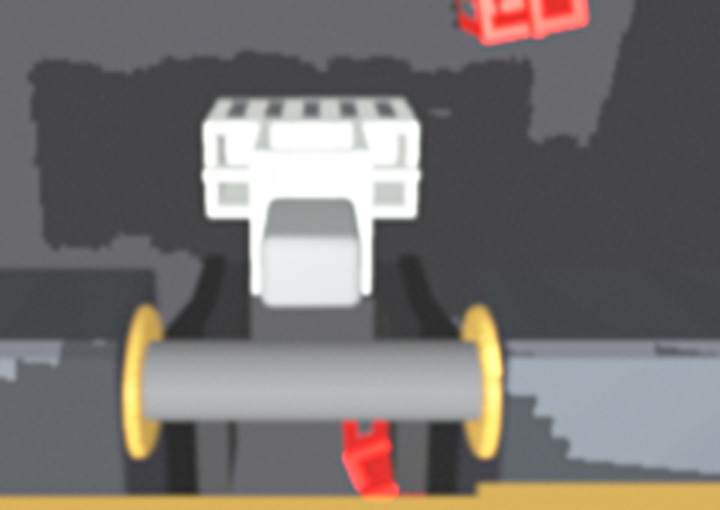

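The basket is upright, its block centred between the jaws (311 against 312) and level with the fingers in x. Descend to a reported z of 0.083.

>>> drive_tool([
  [[0, 0, 0], 0],
  [[0, 0, 0], 0],
  [[0, 0, 1.2], 0],
  [[0, 0, 1.2], 0],
  [[0, 0, 0.8], 0],
  [[0, 0, 0.6], 0],
  [[0, 0, 0.5], 0],
  [[0, 0, 0], 0],
])

```text
time: 4.9
position: [0.4912, -0.2306, 0.0824]
tcp_rot: [0.19, -3.134, -0.001]
force: [-0.9, -0.1, -0.0]
finger_gap: 0.498
```

>>> drive_tool([
  [[0, 0, 0], 0],
  [[0, 0, 0], 0],
  [[0, 0, 0], 0],
  [[0, 0, 0], 0],
  [[0, 0, 0], 0],
  [[0, 0, 0], 0],
], claw=1, force=55)

```text
time: 5.4
position: [0.492, -0.2308, 0.0838]
tcp_rot: [-0.19, 3.135, -0.0]
force: [0.7, -0.4, 0.5]
finger_gap: 0.272
```

Gripped: the gap of 0.272 is 23.7 mm. Lift, turn to the hook's yaw and carry to just in front of the tip.

>>> drive_tool([
  [[0, 0, -1], 0],
  [[0, 0, -2], 0],
  [[0, 0, -3], 0],
  [[0, 0, -3], 0],
  [[0, 0, -3], 0],
  [[0, 0, -2.5], 4],
  [[0, 0, -1.5], 4],
  [[0, 0, 0], 4.5],
  [[0, 0, 0], 4],
  [[0, 0, 0], 0],
  [[0, 0, 0], 0],
  [[0, 0, 0], 0],
])

```text
time: 6.4
position: [0.4914, -0.2306, 0.2432]
tcp_rot: [-0.259, -3.13, -0.0]
force: [-0.7, 0.6, -2.8]
finger_gap: 0.272
```

```bash
cat >> h.py <<'E'
def hookto(x,y,zo):
    h=np.load('hook.npy'); c,s=np.cos(h[2]),np.sin(h[2]); goto([h[0]+c*x-s*y,h[1]+s*x+c*y,zo+.0835],180+np.degrees(h[2]))
    p=env.get_state()['position']; d=p[:2]-h[:2]; print('hook frame x,y,zo',(c*d[0]+s*d[1]).round(4),(-s*d[0]+c*d[1]).round(4),(p[2]-.0835).round(4))
E
python3 - <<'E'
from h import *
hookto(-.23,0,.105)
E
```

```text
t 6.4 F [-0.73  0.56 -2.76] pos [ 0.4914 -0.2306  0.2432] yaw 170.52 tilt [-8.e-04  2.e-04 -1.e+00] gap 0.272
spin first 0.12 then shift cm [10.95 38.77  5.47]
hook frame x,y,zo -0.1205 -0.3877 0.1597
```

>>> drive_tool([
  [[1.0, 2.0, 0], 0],
  [[1.0, 3.2, 0], 0],
  [[1.0, 3.4, 0], 0],
  [[1.0, 3.4, 0], 0],
  [[1.0, 3.4, 0], 0],
  [[1.0, 3.4, 0], 0],
  [[1.0, 3.4, 0], 0],
  [[1.0, 3.4, 0], 0],
  [[1.0, 3.4, 0], 0],
  [[1.0, 3.4, 0], 0],
  [[0.9, 3.0, 0], 0],
  [[0, 2.0, 0], 0],
])

```text
time: 7.4
position: [0.4452, 0.1586, 0.2435]
tcp_rot: [-0.256, -3.131, -0.001]
force: [0.8, -1.0, -1.9]
finger_gap: 0.269
```

>>> drive_tool([
  [[0, 0.5, 1], 0],
  [[0, 0, 1.5], 0],
  [[0, 0, 1.5], 0],
  [[0, 0, 1.4], 0],
  [[0, 0, 0], 0],
  [[0, 0, 0], 0],
  [[0, 0, 0], 0],
])

```text
time: 7.98
position: [0.4478, 0.1609, 0.19]
tcp_rot: [0.262, 3.13, 0.0]
force: [-0.0, 0.2, -1.0]
finger_gap: 0.273
```

```bash
python3 - <<'E'
from h import *
hookto(-.23,0,.105)
for n in('wrist','scene','top'): cap(n,n[0]+'5')
hookto(-.23,0,.105)
h=np.load('hook.npy');c,s=np.cos(h[2]),np.sin(h[2]);pr=lambda n,x,y,z:proj(n,[h[0]+c*x-s*y,h[1]+s*x+c*y,z]).round(1)
for n in('w5','s5','t5'): print(n,'tip',pr(n,-.161,0,.195),'grip',pr(n,-.23,0,.242),'bartopmid',pr(n,-.13,0,.185))
f=lambda n,a,b,w,h,s:cv2.resize(cv2.imread(f'pics/{n}.png')[b:b+h,a:a+w],None,fx=s,fy=s,interpolation=cv2.INTER_CUBIC)
cv2.imwrite('pics/m5.png',np.hstack([f('w5',190,140,130,200,3),f('s5',275,120,80,120,5)]))
E
```

```text
t 7.98 F [-0.03  0.22 -0.99] pos [0.4478 0.1609 0.19  ] yaw 170.44 tilt [ 1.e-03  1.e-04 -1.e+00] gap 0.273
spin first 0.03 then shift cm [0.13 0.89 0.15]
hook frame x,y,zo -0.2287 -0.0089 0.1065
t 8.13 F [ 0.13 -0.07 -2.04] pos [0.4478 0.1613 0.1903] yaw 170.43 tilt [ 0.0016  0.001  -1.    ] gap 0.269
spin first 0.02 then shift cm [0.12 0.86 0.18]
hook frame x,y,zo -0.2288 -0.0086 0.1068
w5 tip [266.6 296.2] grip [272.  241.9] bartopmid [265.6 320.6]
s5 tip [316.9 163.4] grip [320.9 131.2] bartopmid [315.7 175.2]
t5 tip [170.8 201.7] grip [157.  234.2] bartopmid [175.1 187.9]
```

>>> drive_tool([
  [[0, 0.45, 0.1], 0],
  [[0, 0.42, 0.07], 0],
  [[0, 0, 0], 0],
  [[0, 0, 0], 0],
  [[0, 0, 0], 0],
])

```text
time: 8.55
position: [0.4486, 0.1698, 0.1876]
tcp_rot: [-0.261, -3.131, 0.0]
force: [-0.3, -0.0, -2.0]
finger_gap: 0.272
```

```bash
python3 - <<'E'
from h import *
for n in('wrist','scene','top'): cap(n,n[0]+'6')
hookto(-.23,0,.105)
h=np.load('hook.npy');c,s=np.cos(h[2]),np.sin(h[2]);pr=lambda n,x,y,z:proj(n,[h[0]+c*x-s*y,h[1]+s*x+c*y,z]).round(1)
for n in('w6','s6','t6'): print(n,'tip',pr(n,-.161,0,.195),'eye front top L/R',pr(n,-.209,-.016,.206),pr(n,-.209,.016,.206))
f=lambda n,a,b,w,h,s:cv2.resize(cv2.imread(f'pics/{n}.png')[b:b+h,a:a+w],None,fx=s,fy=s,interpolation=cv2.INTER_CUBIC)
cv2.imwrite('pics/m6.png',np.hstack([f('w6',190,140,130,200,3),f('s6',280,130,66,100,6)]))
E
```

```text
t 8.7 F [-0.41  0.84 -2.39] pos [0.4486 0.1697 0.1877] yaw 170.44 tilt [-0.e+00 -1.e-04 -1.e+00] gap 0.271
spin first 0.03 then shift cm [ 0.06  0.01 -0.08]
hook frame x,y,zo -0.2294 -0.0001 0.1042
w6 tip [255.1 298.9] eye front top L/R [231.9 248.8] [278.7 248.8]
s6 tip [316.9 163.4] eye front top L/R [312.3 145.7] [324.5 147.1]
t6 tip [170.8 201.7] eye front top L/R [172.2 225.7] [156.8 223. ]
```

View pics/m6.png

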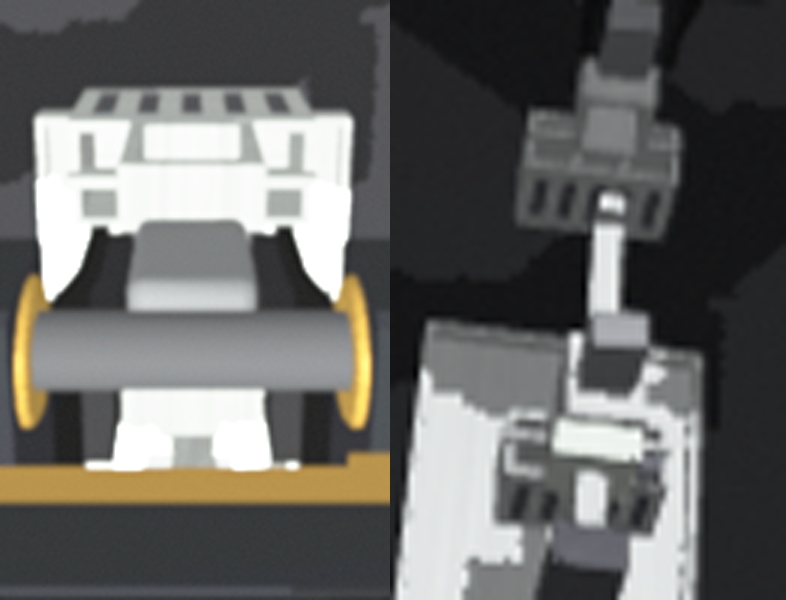

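The view shows the eye sleeve in line with the tip within about 1 mm: sleeve edges at scene u 311.3/324.6 against the predicted 312.3/324.5, tip at 316.6. Now advance over the tip.

>>> drive_tool([
  [[-0.3, 0.06, -0.1], 0],
  [[-0.5, 0, 0], 0],
  [[-0.5, 0, 0], 0],
  [[-0.5, 0, 0], 0],
  [[-0.5, 0, 0], 0],
  [[-0.5, 0, 0], 0],
  [[-0.5, 0, 0], 0],
  [[-0.5, 0, 0], 0],
  [[-0.5, 0, 0], 0],
  [[-0.5, 0, 0], 0],
  [[-0.5, 0, 0], 0],
  [[0, 0, 0], 0],
])

```text
time: 9.7
position: [0.502, 0.1614, 0.1885]
tcp_rot: [0.263, 3.13, -0.0]
force: [-0.6, -0.1, -1.4]
finger_gap: 0.269
```

>>> drive_tool([
  [[-0.4, 0, 0], 0],
  [[-0.4, 0, 0], 0],
  [[-0.4, 0, 0], 0],
  [[-0.4, 0, 0], 0],
  [[-0.4, 0, 0], 0],
  [[-0.4, 0, 0], 0],
  [[-0.4, 0, 0], 0],
  [[-0.3, 0, 0], 0],
  [[-0.3, 0, 0], 0],
  [[-0.2, 0, 0], 0],
  [[0, 0, 0], 0],
  [[0, 0, 0], 0],
])

```text
time: 10.7
position: [0.5365, 0.1554, 0.1886]
tcp_rot: [-0.262, -3.13, 0.0]
force: [0.0, 0.4, -1.4]
finger_gap: 0.27
```

```bash
python3 - <<'E'
from h import *
hookto(-.128,0,.09)
E
```

```text
t 10.7 F [ 0.01  0.39 -1.4 ] pos [0.5365 0.1554 0.1886] yaw 170.43 tilt [-2.e-04 -1.e-04 -1.e+00] gap 0.27
spin first 0.02 then shift cm [-1.24 -0.05  1.51]
hook frame x,y,zo -0.1404 0.0005 0.1051
```

>>> drive_tool([
  [[-0.15, 0, 0], 0],
  [[-0.15, 0, 0], 0],
  [[-0.12, 0, 0], 0],
  [[-0.12, 0, 0], 0],
  [[-0.12, 0, 0], 0],
  [[-0.12, 0, 0], 0],
  [[-0.12, 0, 0], 0],
  [[-0.12, 0, 0], 0],
  [[-0.12, 0, 0], 0],
  [[-0.12, 0, 0], 0],
  [[0, 0, 0], 0],
  [[0, 0, 0], 0],
])

```text
time: 11.7
position: [0.549, 0.1534, 0.1886]
tcp_rot: [-0.262, -3.131, 0.0]
force: [-0.2, -1.4, -2.5]
finger_gap: 0.268
```

>>> drive_tool([
  [[0, 0, 0.2], 0],
  [[0, 0, 0.2], 0],
  [[0, 0, 0.2], 0],
  [[0, 0, 0.2], 0],
  [[0, 0, 0.2], 0],
  [[0, 0, 0.2], 0],
  [[0, 0, 0.1], 0],
  [[0, 0, 0], 0],
  [[0, 0, 0], 0],
])

```text
time: 12.45
position: [0.549, 0.1534, 0.1756]
tcp_rot: [-0.262, -3.131, 0.0]
force: [-0.1, 0.5, -1.4]
finger_gap: 0.273
```

```bash
python3 - <<'E'
from h import *
hookto(-.128,0,.09)
E
```

```text
t 12.45 F [-0.12  0.54 -1.36] pos [0.549  0.1534 0.1756] yaw 170.44 tilt [-0.e+00 -1.e-04 -1.e+00] gap 0.273
spin first 0.03 then shift cm [ 0.03 -0.06  0.21]
hook frame x,y,zo -0.1277 0.0006 0.0921
```

>>> drive_tool([
  [[0, 0, 0.06], 0],
  [[0, 0, 0.06], 0],
  [[0, 0, 0.06], 0],
  [[0, 0, 0.05], 0],
  [[0, 0, 0], 0],
  [[0, 0, 0], 0],
])

```text
time: 12.95
position: [0.549, 0.1534, 0.1733]
tcp_rot: [-0.262, -3.131, 0.0]
force: [0.5, -1.0, -2.0]
finger_gap: 0.269
```

>>> drive_tool([
  [[0, 0, 0.05], 0],
  [[0, 0, 0.05], 0],
  [[0, 0, 0], 0],
  [[0, 0, 0], 0],
  [[0, 0, 0], 0],
])

```text
time: 13.37
position: [0.5491, 0.1534, 0.1728]
tcp_rot: [0.262, 3.13, 0.0]
force: [-0.8, 0.1, 1.5]
finger_gap: 0.271
```

Contact with the bar (+1.5 N against a free −1.8 N). Slide at about 1 cm/s, watching the force.

>>> drive_tool([
  [[-0.08, 0, 0], 0],
  [[-0.08, 0, 0], 0],
  [[-0.08, 0, 0], 0],
  [[-0.08, 0, 0], 0],
  [[-0.08, 0, 0], 0],
  [[-0.08, 0, 0], 0],
  [[-0.08, 0, 0], 0],
  [[-0.08, 0, 0], 0],
  [[-0.08, 0, 0], 0],
  [[-0.08, 0, 0], 0],
])

```text
time: 14.2
position: [0.5569, 0.1521, 0.1728]
tcp_rot: [0.262, 3.131, 0.0]
force: [-4.5, 0.4, 4.8]
finger_gap: 0.274
```

>>> drive_tool([
  [[-0.08, 0, 0], 0],
  [[-0.08, 0, 0], 0],
  [[-0.08, 0, 0], 0],
  [[-0.08, 0, 0], 0],
])

```text
time: 14.53
position: [0.5601, 0.1516, 0.1728]
tcp_rot: [0.262, 3.13, 0.0]
force: [-3.1, 1.0, 4.9]
finger_gap: 0.274
```

>>> drive_tool([
  [[-0.07, 0, 0], 0],
  [[-0.07, 0, 0], 0],
  [[-0.07, 0, 0], 0],
])

```text
time: 14.78
position: [0.5621, 0.1512, 0.1728]
tcp_rot: [0.262, 3.131, 0.0]
force: [-3.6, 0.5, 5.2]
finger_gap: 0.271
```

>>> drive_tool([
  [[-0.06, 0, 0], 0],
  [[-0.06, 0, 0], 0],
  [[-0.06, 0, 0], 0],
])

```text
time: 15.03
position: [0.5634, 0.151, 0.1728]
tcp_rot: [-0.262, -3.13, -0.0]
force: [-5.0, 1.4, 5.8]
finger_gap: 0.278
```

>>> drive_tool([
  [[-0.05, 0, 0], 0],
  [[-0.05, 0, 0], 0],
])

```text
time: 15.2
position: [0.5644, 0.1509, 0.1728]
tcp_rot: [-0.262, -3.13, -0.0]
force: [-5.7, 1.5, 6.5]
finger_gap: 0.272
```

>>> drive_tool([
  [[-0.05, 0, 0], 0],
  [[-0.05, 0, 0], 0],
])

```text
time: 15.37
position: [0.5653, 0.1507, 0.1728]
tcp_rot: [-0.262, -3.13, -0.0]
force: [-5.8, 1.2, 6.8]
finger_gap: 0.272
```

>>> drive_tool([
  [[-0.05, 0, 0], 0],
  [[-0.05, 0, 0], 0],
])

```text
time: 15.53
position: [0.5663, 0.1505, 0.1728]
tcp_rot: [-0.262, -3.13, 0.0]
force: [-6.8, 1.1, 6.3]
finger_gap: 0.276
```

>>> drive_tool([
  [[-0.04, 0, 0], 0],
  [[-0.04, 0, 0], 0],
])

```text
time: 15.7
position: [0.567, 0.1503, 0.1728]
tcp_rot: [-0.262, -3.13, 0.0]
force: [-5.5, 1.1, 6.2]
finger_gap: 0.271
```

>>> drive_tool([
  [[-0.05, 0, 0], 0],
  [[-0.05, 0, 0], 0],
])

```text
time: 15.87
position: [0.568, 0.1501, 0.1728]
tcp_rot: [-0.262, -3.13, 0.0]
force: [-4.9, 1.1, 6.9]
finger_gap: 0.273
```

>>> drive_tool([
  [[-0.05, 0, 0], 0],
  [[-0.05, 0, 0], 0],
])

```text
time: 16.03
position: [0.5689, 0.1499, 0.1728]
tcp_rot: [-0.262, -3.13, 0.0]
force: [-5.0, 0.3, 6.1]
finger_gap: 0.271
```

>>> drive_tool([
  [[-0.04, 0, 0], 0],
  [[-0.04, 0, 0], 0],
])

```text
time: 16.2
position: [0.5697, 0.1498, 0.1728]
tcp_rot: [-0.262, -3.13, 0.0]
force: [-5.9, 0.9, 6.8]
finger_gap: 0.271
```

>>> drive_tool([
  [[-0.05, 0, 0], 0],
  [[-0.05, 0, 0], 0],
])

```text
time: 16.37
position: [0.5707, 0.1496, 0.1728]
tcp_rot: [-0.262, -3.129, 0.0]
force: [-5.9, 0.8, 5.5]
finger_gap: 0.272
```

>>> drive_tool([
  [[-0.05, 0, 0], 0],
  [[-0.05, 0, 0], 0],
])

```text
time: 16.53
position: [0.5714, 0.1495, 0.1728]
tcp_rot: [-0.262, -3.129, 0.0]
force: [-7.5, 2.1, 8.2]
finger_gap: 0.27
```

>>> drive_tool([
  [[-0.05, 0, 0], 0],
  [[-0.05, 0, 0], 0],
])

```text
time: 16.7
position: [0.5714, 0.1495, 0.1729]
tcp_rot: [-0.261, -3.127, 0.001]
force: [-11.2, 3.6, 9.5]
finger_gap: 0.272
```

Home: motion stopped at x=0.5714 and the axial force rose to about 11.8 N, of which about 3–4 N is bar friction. I hold here.

>>> drive_tool([
  [[0, 0, 0], 0],
  [[0, 0, 0], 0],
  [[0, 0, 0], 0],
  [[0, 0, 0], 0],
  [[0, 0, 0], 0],
  [[0, 0, 0], 0],
])

```text
time: 17.2
position: [0.5714, 0.1495, 0.1728]
tcp_rot: [-0.261, -3.127, 0.001]
force: [-8.2, 2.5, 8.3]
finger_gap: 0.268
```

>>> drive_tool([
  [[-0.02, 0, 0], 0],
  [[-0.02, 0, 0], 0],
  [[0, 0, 0], 0],
  [[0, 0, 0], 0],
  [[0, 0, 0], 0],
  [[0, 0, 0], 0],
  [[0, 0, 0], 0],
  [[0, 0, 0], 0],
  [[0, 0, 0], 0],
])

```text
time: 17.95
position: [0.5714, 0.1495, 0.1729]
tcp_rot: [-0.261, -3.126, 0.001]
force: [-10.4, 2.2, 8.7]
finger_gap: 0.269
```

Steady at 10.6 N axial, so about 7 N on the basket. I ease off and release.

>>> drive_tool([
  [[0.04, 0, 0], 0],
  [[0.04, 0, 0], 0],
  [[0.04, 0, -0.03], 0],
  [[0.02, 0, -0.03], 0],
  [[0, 0, 0], 0],
  [[0, 0, 0], 0],
  [[0, 0, 0], 0],
])

```text
time: 18.53
position: [0.5714, 0.1495, 0.1729]
tcp_rot: [-0.262, -3.129, 0.001]
force: [-5.9, 0.5, 5.3]
finger_gap: 0.27
```

>>> drive_tool([
  [[0.04, 0, -0.03], 0],
  [[0.04, 0, -0.02], 0],
  [[0, 0, 0], 0],
  [[0, 0, 0], 0],
  [[0, 0, 0], 0],
])

```text
time: 18.95
position: [0.5713, 0.1495, 0.1729]
tcp_rot: [-0.262, -3.13, 0.001]
force: [-2.1, 0.4, -0.2]
finger_gap: 0.265
```

>>> drive_tool([
  [[0, 0, 0], 0],
  [[0, 0, 0], 0],
  [[0, 0, 0], 0],
  [[0, 0, 0], 0],
  [[0, 0, 0], 0],
  [[0, 0, 0], 0],
], claw=0.1)

```text
time: 19.45
position: [0.5718, 0.1496, 0.1735]
tcp_rot: [0.262, 3.13, 0.0]
force: [-0.2, -0.1, -0.2]
finger_gap: 0.445
```

>>> drive_tool([
  [[0, 0, -0.3], 0],
  [[0, 0, -0.5], 0],
  [[0, 0, -1], 0],
  [[0, 0, -1.5], 0],
  [[0, 0, -2], 0],
  [[0, 0, -2], 0],
  [[0, 0, -2], 0],
  [[1.5, 0, -2], 0],
  [[3, 0, -1], 0],
  [[3, 0, 0], 0],
  [[3, 0, 0], 0],
  [[3, 0, 0], 0],
])

```text
time: 20.45
position: [0.4374, 0.1721, 0.2977]
tcp_rot: [0.263, 3.129, 0.002]
force: [0.0, 0.1, -0.4]
finger_gap: 0.448
```

```bash
python3 - <<'E'
from h import *
for n in('wrist','scene','top'): cap(n,n[0]+'9')
goto([.5,.15,.3],170.4)
h=np.load('hook.npy');c,s=np.cos(h[2]),np.sin(h[2]);pr=lambda n,x,y,z:proj(n,[h[0]+c*x-s*y,h[1]+s*x+c*y,z]).round(1)
for n in('s9','t9'): print(n,'spare,hung grip tops if home',pr(n,-.105,0,.226),pr(n,-.065,0,.226))
f=lambda n,a,b,w,h,s:cv2.resize(cv2.imread(f'pics/{n}.png')[b:b+h,a:a+w],None,fx=s,fy=s,interpolation=cv2.INTER_CUBIC)
cv2.imwrite('pics/m9.png',np.hstack([f('s9',280,130,66,100,6),f('t9',155,112,66,100,6)]))
E
```

```text
t 20.6 F [ 0.52 -0.04 -0.03] pos [0.4374 0.1723 0.2986] yaw 170.57 tilt [ 0.0032  0.0024 -1.    ] gap 0.447
spin first 0.17 then shift cm [-6.54 -1.15 -0.14]
s9 spare,hung grip tops if home [317.7 173.6] [317. 187.]
t9 spare,hung grip tops if home [172.7 172.4] [176.8 153.3]
```

View pics/m9.png

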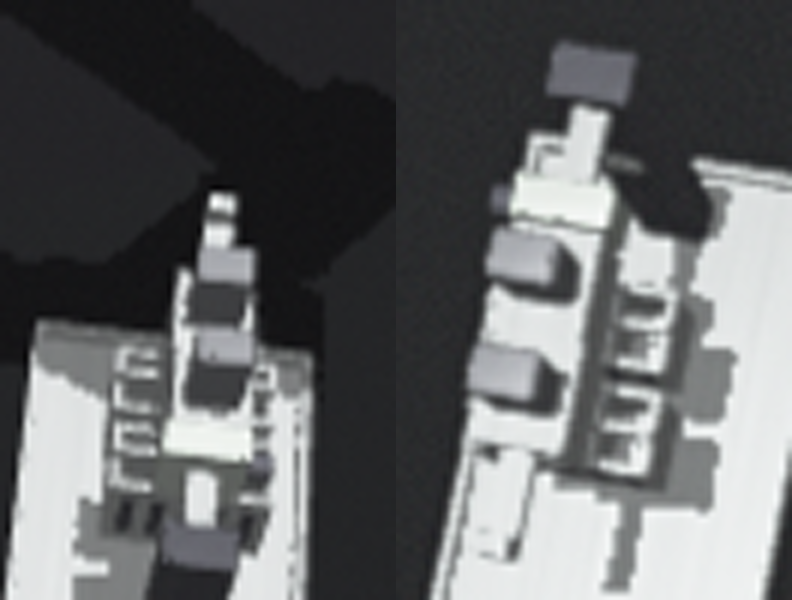

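Both baskets hang upright, eye to eye, with the first against the stop: grip tops at scene (317.6,173.7) and (317.4,187.5), predicted (317.7,173.6) and (317,187). Handing in.

```bash
python3 -c "
from cell import env
print(env.hand_in(), env.get_state()['time'])"
```

```text
the job is handed in; nothing more can be done
the job is handed in; nothing more can be done
```

The grey loose basket now hangs on the draining hook in front of the first one, and I handed the job in after about 21 s of the 67 s allowed. The hand-in reported no verdict.

- **Grasp:** The first pinch failed. The fingertips sit about 27 mm higher than the reported TCP, so the fingers slipped off the top of the grip block and pressed on it with about 15 N. The basket shifted only about 2 mm and stayed upright. The second pinch, about 23 mm lower, held with the fingers 23.7 mm apart.
- **Hanging and push:** I passed the eye over the tip, lowered it onto the bar and slid it back at 6 to 10 mm/s. It stopped at the clamped stop, with a brief peak of about 11.8 N at the wrist. I then held a steady 8.5 to 10.6 N at the wrist for over half a second. I estimate 6 to 7 N of that was on the first basket, since bar friction takes 3 to 4 N. The contact force itself was not measured.
- **Last check:** The final scene and top images show both baskets upright and eye to eye, with the first against the stop. In the scene image the grip tops were within 0.5 px of where they should be. I did not measure the bystanders again at the end, but the arm's path stayed clear of them.

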